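# Put three office supplies back in their own trays by way of the spare tray

### The arm

A 6-joint arm with a two-finger parallel gripper is mounted at the origin on the work surface. World frame = base frame: x ahead of the robot, y to its left, z up, the work surface at z = 0. Lengths are in m, angles in degrees, forces in N, time in s.
With the tool pointing down it reaches from about 0.275 to 0.85 m from the base axis. Payload 5.2 kg.
Tool frame: the origin (TCP) lies on the centre line of the jaws, within the pads' length; the fingertips stand ctrl.tcp_to_tips ahead of it and the grasp point (between the pads) lies 2 mm behind it (ctrl.tcp_to_tips is the distance from the TCP to the fingertips, in m); z points along the fingers, y is the line along which they close (so a half turn about z gives the same grasp; the last joint's range is limited). The gripper opens to 85 mm and grips with 20 to 120 N. Pads are 22 mm wide; open, the fingers measure 114 mm over their backs; the gripper's body (76 mm by 85 mm) begins 54 mm behind the grasp point. The pads swing forward as they close: fully open they stand 13 mm farther back than shut.
Start: joints at [-83.239, 14.817, 87.949, -0, 77.235, -11.62], TCP at [0.173, -0.522, 0.248] pointing down, gripper open.
Joint ranges: [-179.93, 179.93], [-52.35, 119.4], [10.71, 147.94], [-69.91, 249.91], [12.55, 155.21], [-178.61, 178.61]. Speed limits (degrees/s): [147.25, 147.25, 180, 180, 180, 180].

### API

Orientations are given as [roll, pitch, yaw] about the fixed x, y, z axes, in that order (R = Rz(yaw) Ry(pitch) Rx(roll)).
In Python, from cell import ctrl, eyes, masks_of, tip_of gives the robot as it stands. Calls block until the motion is done:
- ctrl.move_to(position, orientation): joint-space move of the TCP to a pose.
- ctrl.line_to(position, v=0.15, frame=None, max_force=None): straight line of the TCP; frame=None keeps the orientation; v is the mean speed in m/s. With max_force (N) it stops when the force on the tool has changed by that much, and returns True; else False.
- ctrl.move_joints(angles): joint-space move.
- ctrl.move_gripper(opening, force=None): opening from 0.0 (shut) to 1.0 (fully open); force is the grip in N (None keeps the last); returns when the fingers have stopped.
- ctrl.sleep(seconds).
- ctrl.inverse_kinematics(position, orientation): joint angles nearest the present ones, or None.
- ctrl.state(): the state.
- eyes.capture(name): name is "scene" or "side" or "wrist"; returns (picture, depth): 420x560x3 uint8, red, green, blue; 420x560 float32, m along the optical axis (not along the pixel's ray), 0 where there is no reading.
- eyes.camera_params(name): a dict with "intrinsics" (3x3 intrinsics, pixels), "rvec" (rotation vector, rad) and "tvec" (3), from world to camera coordinates, as OpenCV has them; the wrist camera has in their place "tool_from_camera" (4x4, takes a point from camera to tool coordinates, whose origin is the TCP and whose axes are the flange's). Camera axes: x right, y down, z forward; pixel columns grow to the right and rows downward; lengths in m; the calibration is good to about 2 mm. The wrist camera is an equidistant fisheye: a pixel r from the principal point sees the ray r / f radians off the axis. A picture is of the moment at which its call begins: read the wrist's pose just before it. camera_params takes no time and is no camera call.
A pose or a line that the arm cannot do raises ctrl.Unreachable and nothing moves.
- ctrl.close_job(): hands the job in; it is judged then, once.
Trained networks look in the newest picture that a camera, given by its name, has taken for a name from the list of things; names that differ only in an ending like _2 or _b are one class to them, and where a whole thing is asked for, a point or a joint stands for the part that bears it (a point fixed in the world has none). Each returns a list of dicts, best first, with "p" (0 to 1); they miss things now and then, are a little off and sometimes report something else, mostly with a low value. They report only what shows in the picture. A call takes as long as a camera call. They do not tell look-alikes from the thing itself.
- masks_of(query, camera): "region" (420x560 bool, what is visible of it) and "xy" ([column, row] as shares, 0 to 1, of the picture: columns of its width, rows of its height, amid what is visible of it).
- tip_of(query, camera): "xy" ([column, row] as shares, 0 to 1, of the picture: columns of its width, rows of its height: a listed point, or the origin of a listed thing).
The state is a dict: "t": time; "qpos": joint angles; "joint_velocities": joint speeds; "effort": joint torques, N m; "ee_pos": TCP position; "tcp_rot": TCP orientation; "contact_force": force on the tool from outside, world axes, zero at the start; "wrist_torque": the same for the moment, N m; "width": opening from 0.0 (shut) to 1.0 (fully open); "grip_force": force on a finger pad.
Only numpy, scipy, OpenCV 4.12 (cv2) and the standard library are available. Lean on these libraries where they do the work, as an engineer would, in place of code of your own. Each camera call takes 0.05 s, during which the arm holds its last target. There are 200 camera calls.

### The job

The red box, the green tape dispenser and the hole punch stand in each other's trays: put the red box in the red tray, the tape dispenser in the green tray and the hole punch with the blue lever in the blue tray, each flat on the tray floor, in its middle and lined up lengthwise with it (either way round). Only the white tray is free, so first set one of the three down in it and let go; it must be empty again at the end. Leave the pen holder, the glue jar and the clip carton where they stand.

Things in the scene. Friction and masses are not known exactly. Their poses are not given: they have to be found in the camera images.
- red_box: red lidded box, 96 x 50 x 50 mm high (x, y, z), with a white press button; lid shut, cannot open. Origin at the centre of its underside, z up. Plain vertical sides: grip it across its 50 mm width (y), finger pads about 35 mm above its underside. About 0.18 kg. Starts in the green tray.
- tape_dispenser: green tape dispenser, 116 x 50 mm foot 12 mm high, with a green drum lying across it (axis along y, 44 mm wide, 58 mm diameter, centre 6 mm to +x of the origin and 34 mm up, tan tape and white hub on its ends), 63 mm high in all; cutter at its -x end. Origin at the centre of its underside, z up. Grip the drum across y about 35 mm above the underside. About 0.42 kg. Starts in the blue tray.
- hole_punch: aluminium hole punch with a blue lever grip, foot 110 x 50 mm and 10 mm high, 44 mm wide block (64 mm long, centred, from 10 to 44 mm up) and sloping 40 mm wide lever above it, 68 mm high in all. Origin at the centre of its underside, z up. Grip the block across y about 35 mm above the underside. About 0.35 kg. Starts in the red tray.
- tray_red: red plastic tray, fixed, 150 x 120 mm (long side along its x), rim 10 mm high, walls 4 mm, floor 4 mm thick; origin at the centre of its underside on the work surface, z up. Place of the red box.
- tray_green: green plastic tray, fixed, 150 x 120 mm (long side along its x), rim 10 mm high, walls 4 mm, floor 4 mm thick; origin at the centre of its underside on the work surface, z up. Place of the tape dispenser.
- tray_blue: blue plastic tray, fixed, 150 x 120 mm (long side along its x), rim 10 mm high, walls 4 mm, floor 4 mm thick; origin at the centre of its underside on the work surface, z up. Place of the hole punch.
- tray_white: white plastic tray, fixed, 150 x 120 mm (long side along its x), rim 10 mm high, walls 4 mm, floor 4 mm thick; origin at the centre of its underside on the work surface, z up. The spare place, empty at the start.
- pen_holder: bystander: clear square acrylic pen holder, 66 x 66 x 100 mm, with pens up to 135 mm high; loose. Origin at the centre of its underside.
- glue_jar: bystander: white jar with an orange cap, 64 mm diameter, 75 mm high; loose. Origin at the centre of its underside.
- clip_carton: bystander: open flat cardboard carton 80 x 120 x 22 mm with three black binder clips in it; loose. Origin at the centre of its underside.
Mind the look-alikes: they are no part of the job. Several things have the shape of the tape_dispenser; the one meant has the colours described above.

How it is judged:
By the outcome, as a careful person would: the job done as asked, in the order asked, and still so for the second after the job is handed in, with the robot touching nothing.
It also fails if it takes over 128 s, if anything falls off the work surface, if the arm or the gripper's body presses on something with over 40 N, if the wrist force passes 120 N, or if a joint passes its speed limit or range.

## Working session

There is one attempt and no reset: what is moved stays moved. The work goes in short steps, each a Python script; the robot and the scene stay as the last script left them, time stands still between calls to the robot, and variables do not carry over. Pictures are saved under pics/ and viewed, at most 14 in all, crops included, and the job is handed in when it is done.

```bash
ls; mkdir -p pics
cat > h.py <<'E'
import numpy as np, cv2
from cell import ctrl, eyes, masks_of, tip_of
def save(n,im): cv2.imwrite(f'pics/{n}.png',cv2.cvtColor(im,cv2.COLOR_RGB2BGR))
def cloud(cam,depth):
    """world xyz per pixel for fixed cameras"""
    p=eyes.camera_params(cam);K=np.array(p['intrinsics']);R=cv2.Rodrigues(np.array(p['rvec'],float))[0];t=np.array(p['tvec'],float).ravel()
    v,u=np.mgrid[:depth.shape[0],:depth.shape[1]]
    c=np.stack([(u-K[0,2])/K[0,0]*depth,(v-K[1,2])/K[1,1]*depth,depth],-1)
    W=(c-t)@R; W[depth<=0]=np.nan
    return W
E
python3 - <<'E'
from h import *
for c in('scene','side'):
    im,d=eyes.capture(c); save(c+'0',im); np.savez(c+'0.npz',im=im,d=d)
    p=eyes.camera_params(c); R=cv2.Rodrigues(np.array(p['rvec'],float))[0]; print(c,-R.T@np.array(p['tvec']).ravel(),R[2])
print(ctrl.state()['t'],ctrl.tcp_to_tips)
E
```

```text
pics
scene [ 1.36100737 -0.31388231  0.99143026] [-0.64507186  0.25484639 -0.72037186]
side [0.13259881 0.56182132 0.87448127] [ 0.36653989 -0.50776697 -0.77962889]
0.1 0.017
```

View pics/scene0.png

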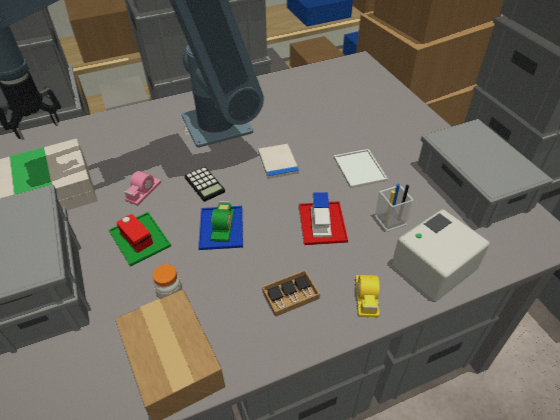

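View pics/side0.png

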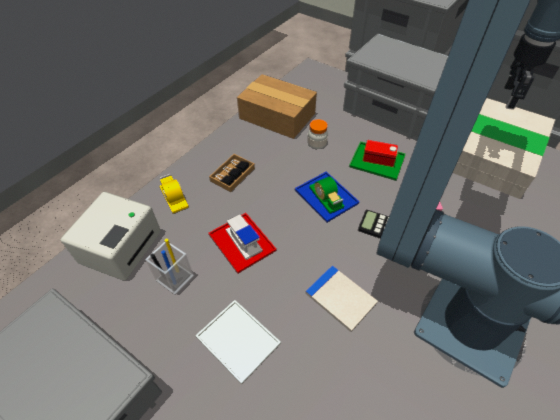

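The dispenser-shaped things in the scene picture are pink (141,186), green in the blue tray (221,222) and yellow (368,293). The green one, with its tan and white ends, fits the description. The punch is in the red tray (322,220), the red box in the green tray (135,235), and the free white tray is at (360,168). The flat thing at (278,160) is a notepad.

Run:
```python
from h import *
cl={};ims={}
for c in('scene','side'):
    z=np.load(c+'0.npz'); cl[c]=cloud(c,z['d']); ims[c]=z['im']
    W=cl[c]; 
names=['tray_red','tray_green','tray_blue','tray_white','red_box','tape_dispenser','hole_punch','pen_holder','glue_jar','clip_carton']
out={}
for n in names:
    for c in('scene','side'):
        for k,m in enumerate(masks_of(n,c)[:5]):
            if m['p']<0.3: continue
            P=cl[c][m['region']]; P=P[~np.isnan(P[:,0])]
            if len(P)<20: continue
            r=cv2.minAreaRect(P[:,:2].astype(np.float32)*1000)
            print(n,c,round(m['p'],2),(np.array(m['xy'])*[560,420]).round(),len(P),'med',np.median(P,0).round(3),'zmax',P[:,2].max().round(3),'rect',np.round(r[0]),np.round(r[1]),round(r[2],1))
            out[f'{n}|{c}|{k}']=m['region']
np.savez('masks.npz',**out)
im=ims['scene'][170:270,90:370]; save('crop1',cv2.resize(im,None,fx=2.8,fy=2.8,interpolation=cv2.INTER_CUBIC))
print(ctrl.state()['t'])
```

```text
tray_red scene 0.78 [329. 225.] 1093 med [0.592 0.123 0.005] zmax 0.014 rect [577. 131.] [119. 156.] 71.1
tray_red scene 0.68 [320. 210.] 723 med [0.59  0.121 0.056] zmax 0.074 rect [574. 127.] [ 50. 116.] 66.2
tray_red side 0.57 [237. 248.] 1376 med [0.566 0.155 0.005] zmax 0.074 rect [580. 129.] [128. 162.] 71.7
tray_green scene 0.94 [148. 244.] 1212 med [ 0.449 -0.343  0.005] zmax 0.034 rect [ 423. -357.] [168. 124.] 12.5
tray_green side 0.92 [377. 165.] 845 med [ 0.417 -0.33   0.005] zmax 0.044 rect [ 430. -360.] [155. 140.] 13.4
tray_blue scene 0.83 [211. 229.] 1023 med [ 0.498 -0.156  0.005] zmax 0.016 rect [ 481. -139.] [118. 154.] 70.5
tray_blue side 0.56 [320. 204.] 985 med [ 0.468 -0.117  0.005] zmax 0.045 rect [ 482. -141.] [133. 163.] 69.8
tray_blue side 0.32 [319. 132.] 515 med [ 0.621 -0.303  0.05 ] zmax 0.079 rect [ 650. -358.] [ 65. 161.] 27.6
tray_white scene 0.84 [360. 170.] 1330 med [0.418 0.344 0.005] zmax 0.017 rect [411. 347.] [131. 164.] 82.9
tray_white side 0.84 [236. 339.] 3727 med [0.411 0.348 0.005] zmax 0.014 rect [418. 343.] [128. 158.] 82.4
red_box side 
[... 1156 characters left out ...]
zmax 0.135 rect [644. 316.] [67. 69.] 89.9
pen_holder side 0.37 [329. 191.] 730 med [ 0.465 -0.114  0.042] zmax 0.072 rect [ 470. -141.] [ 79. 117.] 63.8
glue_jar scene 0.72 [161. 279.] 700 med [ 0.646 -0.323  0.071] zmax 0.08 rect [ 604. -332.] [121.  60.] 16.8
glue_jar side 0.78 [319. 131.] 476 med [ 0.62  -0.303  0.051] zmax 0.079 rect [ 627. -315.] [61. 58.] 77.4
clip_carton scene 0.67 [289. 291.] 1566 med [ 0.762 -0.049  0.015] zmax 0.028 rect [761. -48.] [ 85. 121.] 1.5
clip_carton side 0.96 [235. 172.] 973 med [ 0.755 -0.042  0.015] zmax 0.028 rect [769. -53.] [100. 145.] 3.5
clip_carton side 0.38 [243. 237.] 922 med [0.556 0.14  0.055] zmax 0.074 rect [588. 115.] [ 66. 148.] 67.3
1.1
```

View pics/crop1.png

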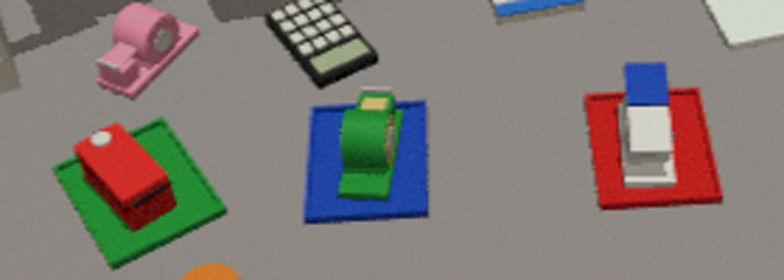

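The crop confirms the green dispenser (crop 370,145), with its tan tape end and white hub. Next is a wrist-camera tour over the trays for unoccluded views.

Run:
```python
from h import *
np.set_printoptions(precision=3,suppress=True)
p=eyes.camera_params('wrist'); print(p); print(ctrl.state()['tcp_rot'])
C={'green':(.427,-.358),'blue':(.481,-.140),'red':(.578,.130),'white':(.414,.345)}
T=np.array(p['tool_from_camera'])
ys={'green':12,'blue':-20,'red':-20,'white':-7}
for n,(x,y) in C.items():
    # half-turn variants: choose the one with the least joint motion
    best=None
    for yaw in(ys[n],ys[n]+180):
        q=ctrl.inverse_kinematics([x,y,.25],[180,0,yaw])
        if q is None: continue
        c=np.abs(np.array(q)-ctrl.state()['qpos']).max()
        if best is None or c<best[0]: best=(c,yaw,q)
    print(n,best)
    # shift so the camera axis stands near the tray
    ctrl.move_to([x,y,.25],[180,0,best[1]])
    s=ctrl.state(); im,d=eyes.capture('wrist')
    save('w_'+n,im); np.savez(f'w_{n}.npz',im=im,d=d,pos=s['ee_pos'],rot=s['tcp_rot'])
    print(s['t'],s['ee_pos'],s['tcp_rot'])
ims=[cv2.imread(f'pics/w_{n}.png')for n in C]
g=np.vstack([np.hstack(ims[:2]),np.hstack(ims[2:])]); cv2.imwrite('pics/wt.png',cv2.resize(g,(800,600),interpolation=cv2.INTER_AREA))
```

```text
{'intrinsics': array([[325.192,   0.   , 280.688],
       [  0.   , 325.192, 205.667],
       [  0.   ,   0.   ,   1.   ]]), 'tool_from_camera': array([[ 0.001, -0.961, -0.278,  0.071],
       [ 1.   ,  0.001,  0.001, -0.   ],
       [-0.   , -0.278,  0.961, -0.126],
       [ 0.   ,  0.   ,  0.   ,  1.   ]])}
[179.999   0.     18.381]
green (np.float64(38.17277553913188), 12, array([-51.446,  15.495,  86.795,  -0.   ,  77.71 ,  26.554]))
2.2583 [ 0.426 -0.359  0.25 ] [179.976   0.03   11.983]
blue (np.float64(54.473452024288676), -20, array([-29.006,   9.675,  94.304,  -0.   ,  76.021,  80.994]))
3.2167 [ 0.481 -0.141  0.25 ] [179.959  -0.033 -19.994]
red (np.float64(31.042836430783616), -20, array([  1.897,  19.123,  81.743,  -0.   ,  79.134, 111.897]))
4.375 [0.578 0.129 0.25 ] [179.952   0.001 -20.056]
white (np.float64(26.19268212127453), -7, array([ 27.941,  13.608,  89.311,  -0.   ,  77.081, 124.941]))
5.475 [0.415 0.344 0.25 ] [179.989  -0.056  -7.072]
```

View pics/wt.png

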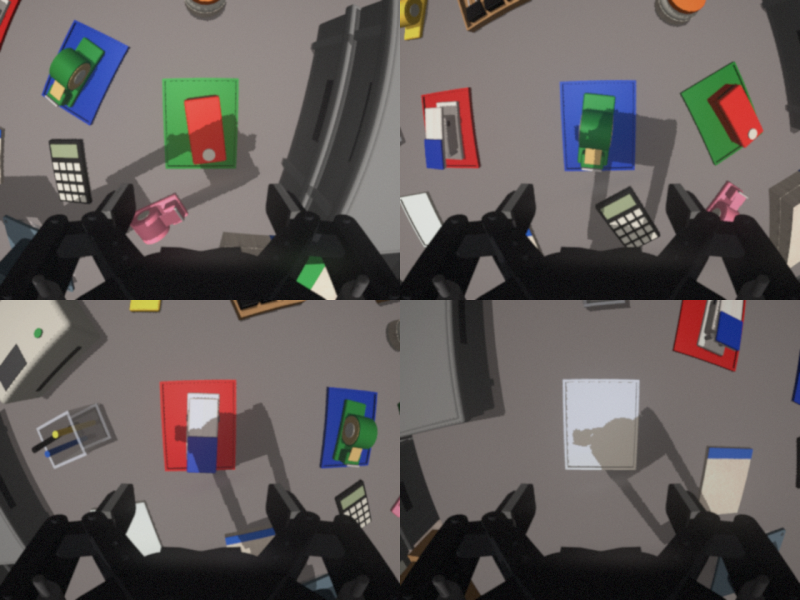

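Top left is the green tray (200,122) with the red box. Top right is the blue tray (598,125) with the dispenser. Bottom left is the red tray (198,425) with the punch, and bottom right is the empty white tray (600,425). All the edges are visible.

```bash
cat >> h.py <<'E'
from scipy.spatial.transform import Rotation
def wcloud(d,pos,rot):
    p=eyes.camera_params('wrist');K=np.array(p['intrinsics']);T=np.array(p['tool_from_camera'])
    v,u=np.mgrid[:d.shape[0],:d.shape[1]]
    a=(u-K[0,2])/K[0,0];b=(v-K[1,2])/K[1,1];r=np.hypot(a,b)+1e-9;k=np.tan(np.minimum(r,1.4))/r*d
    c=np.stack([a*k,b*k,d],-1)@T[:3,:3].T+T[:3,3]
    W=c@Rotation.from_euler('xyz',rot,degrees=True).as_matrix().T+np.array(pos); W[(d<=0)|(r>1.2)]=np.nan
    return W
def near(W,c,lo,hi,rad=.1): return (np.hypot(W[...,0]-c[0],W[...,1]-c[1])<rad)&(W[...,2]>lo)&(W[...,2]<hi)
def rect(P):
    """centre, (long, short), yaw of long side in (-90,90], mm / deg; outliers cut by opening nothing"""
    (cx,cy),(w,h),a=cv2.minAreaRect((P[:,:2]*1000).astype(np.float32))
    if w<h: w,h,a=h,w,a+90
    return np.round([cx,cy,w,h,(a+90)%180-90],1)
def clean(m): 
    m=cv2.morphologyEx(m.astype(np.uint8),cv2.MORPH_OPEN,np.ones((3,3)))
    n,l,s,_=cv2.connectedComponentsWithStats(m)
    return l==1+np.argmax(s[1:,4]) if n>1 else m>0
E
python3 - <<'E'
from h import *
np.set_printoptions(precision=4,suppress=True)
C={'green':(.427,-.358),'blue':(.481,-.140),'red':(.578,.130),'white':(.414,.345)}
for n,c in C.items():
    z=np.load(f'w_{n}.npz'); W=wcloud(z['d'],z['pos'],z['rot'])
    ring=near(W,c,-.02,.1,.14)&~near(W,c,-.02,.1,.105)
    print(n,'table z',np.nanmedian(W[ring][:,2]),np.nanstd(W[near(W,c,-.02,.003,.14)][:,2]))
    t=near(W,c,.0022,.1)
    print('  tray all',rect(W[clean(t)]),' floor z',np.nanmedian(W[near(W,c,.002,.008,.07)][:,2]))
    if n!='white':
        for lo in(.0125,.03,.045,.058): print('  obj >',lo,rect(W[clean(near(W,c,lo,.1))]))
# colour outline of each tray from hsv in every view
    hsv=cv2.cvtColor(z['im'],cv2.COLOR_RGB2HSV).astype(int);H,S,V=hsv[...,0],hsv[...,1],hsv[...,2]
    for k,c2 in C.items():
        m={'green':(abs(H-60)<20)&(S>100),'blue':(abs(H-115)<14)&(S>100),'red':((H<8)|(H>172))&(S>120),'white':(S<35)&(V>0)}[k]
        if k=='white': continue
        m=clean(m&near(W,c2,-.01,.018,.11))
        if m.sum()>500: print('  colour',k,rect(W[m]))
E
```

```text
green table z 0.00023806212625263057 0.0008261008023777853
  tray all [ 428.5 -358.1  149.7  121.1   12. ]  floor z 0.00423700074477408
  obj > 0.0125 [ 429.4 -365.2   97.    50.5   19.6]
  obj > 0.03 [ 429.4 -365.2   97.    50.5   19.6]
  obj > 0.045 [ 428.9 -365.4   96.    50.5   19.6]
  obj > 0.058 [0. 0. 0. 0. 0.]
  colour green [ 428.3 -358.   148.5  118.3   12.1]
  colour blue [ 480.2 -137.7  150.3  121.6  -18.9]
  colour red [571.3  85.6 104.5  34.4 -17.1]
blue table z 0.00025062584201573923 0.0008218796374213547
  tray all [ 480.8 -137.3  150.7  122.   -19.1]  floor z 0.004217086925192709
  obj > 0.0125 [ 479.2 -132.   115.1   50.5  -26.5]
  obj > 0.03 [ 468.5 -126.7   91.1   47.6  -26.5]
  obj > 0.045 [ 483.  -133.9   56.3   47.6  -26.5]
  obj > 0.058 [ 483.8 -134.3   45.8   41.4   62.9]
  colour green [ 429.3 -357.8  149.8  120.3   12.1]
  colour blue [ 480.6 -137.7  149.8  123.2  -19. ]
  colour red [579.3 135.9 149.9 132.  -18.8]
red table z 0.00021301361331045598 0.0008263164347183647
  tray all [578.1 131.7 150.5 120.8 -18.6]  floor z 0.004215056246163723
  obj > 0.0125 [575.8 126.8 107.8  49.9 -22.4]
  obj > 0.03 [573.8 127.4 103.6  47.6 -22.6]
  obj > 0.045 [573.8 127.4 103.6  47.5 -22.6]
  obj > 0.058 [556.7 134.4  66.8  42.2 -22.1]
  colour blue [ 481.1 -137.7  149.5  122.3  -18.9]
  colour red [577.9 132.  150.2 123.1 -18.9]
white table z 0.00023985708989684995 0.0008487074370051911
  tray all [415.6 343.9 151.2 120.4  -7.2]  floor z 0.00420779338965295
  colour red [559.4 138.2 121.6 111.6  71.4]
```

```bash
cat >> h.py <<'E'
TR={'green':(.4287,-.358,12.),'blue':(.4808,-.1376,-19.),'red':(.578,.1318,-18.7),'white':(.4156,.3439,-7.2)}
ZG,ZT=.038,.21
def off(c,yaw,dx): a=np.radians(yaw); return [c[0]+dx*np.cos(a),c[1]+dx*np.sin(a)]
def pick(pose,dx=0,force=60):
    x,y=off(pose,pose[2],dx); ctrl.move_gripper(1.0)
    ctrl.move_to([x,y,ZT],[180,0,pose[2]])
    ctrl.line_to([x,y,.10],v=.2)
    hit=ctrl.line_to([x,y,ZG],v=.08,max_force=15)
    ctrl.move_gripper(0.0,force); s=ctrl.state(); print('grip hit',hit,'z',s['ee_pos'][2],'w',s['width']*85,s['grip_force'])
    ctrl.line_to([x,y,ZT],v=.12); s=ctrl.state(); print('lifted w',s['width']*85,s['grip_force'],'F',np.round(s['contact_force'],2),'M',np.round(s['wrist_torque'],2))
def place(tray,dx=0):
    t=TR[tray]; x,y=off(t,t[2],dx)
    ctrl.move_to([x,y,ZT],[180,0,t[2]])
    ctrl.line_to([x,y,ZG+.012],v=.15)
    hit=ctrl.line_to([x,y,ZG-.002],v=.02,max_force=4); print('down hit',hit,ctrl.state()['ee_pos'])
    ctrl.move_gripper(1.0); ctrl.sleep(.2)
    ctrl.line_to([x,y,.12],v=.15)
def look(tray,tag):
    t=TR[tray]; ctrl.move_to([t[0],t[1],.25],[180,0,t[2]]); ctrl.sleep(.2)
    s=ctrl.state(); im,d=eyes.capture('wrist'); save(tag,im); W=wcloud(d,s['ee_pos'],s['tcp_rot'])
    print(tag,'t',s['t'],'tray',rect(W[clean(near(W,t,.0022,.1))]),'obj',*[rect(W[clean(near(W,t,lo,.1))]) for lo in(.0125,.045)])
E
python3 - <<'E'
from h import *
pick((.5747,.1272,-22.5)); place('white'); look('white','v1'); print(ctrl.state()['t'])
E
```

```text
grip hit False z 0.03868157636909895 w 42.60469758927733 63.234418630599976
lifted w 42.62501237618723 62.4278461933136 F [ 0.44 -0.39 -3.06] M [ 0.01 -0.04 -0.01]
down hit True [0.41547924 0.34388881 0.03866063]
v1 t 15.4917 tray [415.5 344.1 150.8 120.9  -7.5] obj [416.5 344.2 108.9  50.   -7.6] [413.9 344.7 103.6  46.9  -7.1]
15.5417
```

View pics/v1.png

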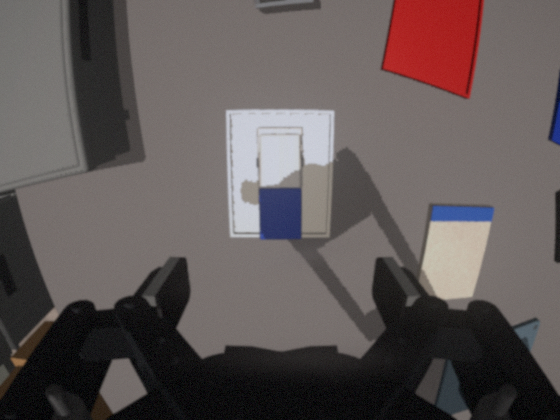

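The punch (280,183) sits flat, centred and released in the white tray, and the red tray is empty. Next, the red box and then the dispenser.

Run:
```python
from h import *
pick((.4290,-.3653,19.6)); place('red'); look('red','v2')
```

```text
grip hit False z 0.038693518274888816 w 48.68721025134194 63.27395170927048
lifted w 48.66404632659303 62.42523550987244 F [-0.22  0.38 -3.07] M [0.01 0.04 0.01]
down hit True [0.57799923 0.13183705 0.03869558]
v2 t 27.7083 tray [578.1 131.6 150.1 120.8 -18.7] obj [578.  132.1  96.5  50.3 -18.8] [577.8 132.2  96.   50.3 -18.8]
```

Run:
```python
from h import *
pick((.4792,-.132,-26.5),dx=.006,force=80); place('green',dx=.006); look('green','v3')
pick((*off(TR['white'],TR['white'][2],-.0003),-7.3)); place('blue'); look('blue','v4')
ctrl.move_to([.35,-.05,.35],[180,0,-19]); ctrl.sleep(.5)
a=eyes.capture('scene')[0]; save('scene1',a)
g=np.hstack([cv2.imread(f'pics/{n}.png')[60:300,130:430] for n in('v3','v4')]); cv2.imwrite('pics/v34.png',g); print(ctrl.state()['t'])
```

```text
grip hit False z 0.038578161006836 w 43.113310044476194 82.49074459075928
lifted w 42.95743671751218 81.6635513305664 F [ 0.38 -0.1  -5.16] M [-0.02 -0.04 -0.02]
down hit True [ 0.43452373 -0.35677111  0.0385836 ]
v3 t 37.7167 tray [ 428.9 -358.3  150.2  120.9   12.2] obj [ 427.1 -358.6  115.4   49.7   11.9] [ 433.1 -357.    55.1   45.8   12.1]
grip hit False z 0.03862516798845058 w 42.8879606911465 62.72572159767151
lifted w 42.77251714923315 61.787506341934204 F [ 0.78 -0.5  -2.66] M [-0.07  0.05  0.01]
down hit True [ 0.48071843 -0.13758784  0.03861865]
v4 t 49.8833 tray [ 480.8 -137.9  150.3  120.7  -18.8] obj [ 482.  -137.5  107.6   50.2  -18.9] [ 479.6 -137.9  103.3   45.9  -18.4]
51.2583
```

View pics/v34.png

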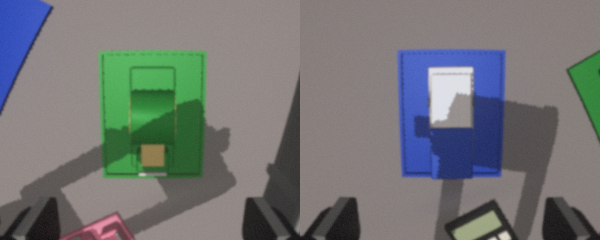

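View pics/scene1.png

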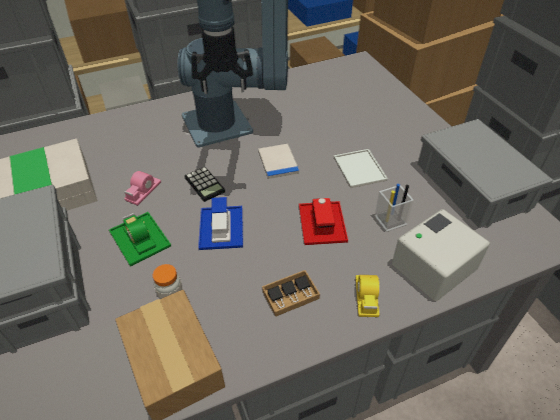

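All three are centred to within about 2 mm and lined up to within about 0.5°: the dispenser in the green tray (140,235), the punch in blue (221,222) and the red box in red (323,218). The white tray (360,168) is empty and the bystanders have not moved.

```bash
python3 -c "
from h import *
print(ctrl.close_job())"
```

```text
the job is handed in; nothing more can be done
None
```

The job is handed in at about 51 s: the red box is in the red tray, the tape dispenser in the green and the hole punch in the blue, all flat, centred and lined up. The white tray, used first for the punch, is empty again, and the bystanders are where they stood.

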